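# Feed the empty rack to the loader and run its two-button start

## Task

With the fingertips, push the loose empty red tube rack along its lane until it stands against the loader's black rubber stop; slide it only, do not lift it. Then press the two green start buttons together, one with each fingertip, hold both fully down for at least two seconds, and let both go. Do not press the yellow buttons, do not press green before the rack is home, and leave the bottle, the tube rack and the scanner where they are.

Things in the scene. Friction and masses are not known exactly. Their poses are not given: they have to be found in the camera images.
- loader: white rack loader, fixed; plate 245 x 84 mm, top 10 mm above the bench. Its lane runs along its x axis (away from the robot, turned up to 14 degrees) between aluminium rails, 30 mm apart inside, 8 mm thick, tops 32 mm above the bench, x -140 to +65 mm. Origin on the bench under the lane's middle line; rubber stop at x = +75 mm, then a upright housing 24 x 84 mm, 132 mm high, from x = +81 mm
- stop_face (a point): middle of the face of the black rubber stop at the far end of the lane, 75 mm along the loader's x from its origin, 39 mm above the bench; the stop is 30 mm wide, its top 56 mm above the bench
- rack_mid (a point): centre (half-way along, across and up) of the loose empty red tube rack, 128 mm long, 24 wide, 58 high, about 40 g, standing lengthwise in the lane on the plate (its top 68 mm above the bench). Each end is 64 mm from this point; at home the point is 64 mm short of the stop face; it starts 25 to 55 mm short of home. Slides easily, 3 mm of play to each rail
- start_box: grey box 85 x 124 x 39 mm with the two GREEN buttons, fixed to the bench; origin on the bench under its middle. Its y axis is the line through the two buttons. It stands to the left or the right of the loader (swapped with the yellow one), turned up to 20 degrees
- green_left_top (a point): centre of the top of the green button at the box's +y side, 61 mm above the bench when out: 26 mm across, in a black collar 42 mm across whose top is 10 mm lower. 60 mm between the two button centres, a 34 mm gap between their edges
- green_right_top (a point): the same for the green button at the box's -y side
- green_left (a joint): how far this button is pressed, m: 0 out, 0.006 fully down; it springs back. Fully down takes 2.5 N (5 N for the pair)
- green_right (a joint): the same for the other green button
- purge_box: an equal grey box with two YELLOW buttons, which must not be pressed
- yellow_left (a joint): travel of the yellow button at the box's +y side, m: 0 out, 0.006 fully down
- yellow_right (a joint): travel of the other yellow button
- wash_bottle: loose white squeeze bottle, 41 mm across, 108 mm high, behind one of the boxes; origin at the centre of its underside. Bystander
- tube_rack: loose grey rack with five orange-capped tubes, 24 x 129 x 112 mm, behind the other box; origin at the centre of its underside. Bystander
- code_scanner: loose dark blue hand scanner, 64 x 172 x 36 mm, lying at the far right; origin at the centre of its underside. Bystander
There are look-alikes about, which are no part of the job. Leave any orange or turquoise look-alike of the start_box alone. Of the things that look like the part that bears rack_mid, the largest one is meant.

How it is judged:
By the outcome, as a careful person would: the job done as asked, in the order asked, and still so for the second after the job is handed in, with the robot touching nothing.
It also fails if it takes over 54 s, if anything falls off the work surface, if the arm or the gripper's body presses on something with over 40 N, if the wrist force passes 120 N, or if a joint passes its speed limit or range.

## Robot

A 6-joint arm with a two-finger parallel gripper is mounted at the origin on a cart in front of the work surface, level with it; the furniture and walls round the work are solid. World frame = base frame: x ahead of the robot, y to its left, z up, the work surface at z = 0. Lengths are in m, angles in rad, forces in N, time in s.
With the tool pointing down it reaches from about 0.35 to 0.775 m from the base axis. Payload 7.3 kg.
Tool frame: the origin (TCP) lies midway between the tips of the shut fingers; the grasp point (between the pads) lies 19 mm behind it; z points along the fingers, y is the line along which they close (so a half turn about z gives the same grasp; the last joint's range is limited). The gripper opens to 92 mm and grips with 3 to 60 N. Pads are 19 mm wide; open, the fingers measure 130 mm over their backs; the gripper's body (75 mm by 190 mm) begins 47 mm behind the grasp point.
Start: joints at [1.006, 0.342, 1.524, -0, 1.275, -0.146], TCP at [0.213, 0.48, 0.227] pointing down, gripper open.
Joint ranges: [-2.53, 2.53], [-0.77, 2.02], [0.04, 2.7], [-1, 4.14], [0.28, 2.66], [-3.11, 3.11]. Speed limits (rad/s): [2.57, 2.57, 3.14, 3.14, 3.14, 3.14].

## Interface

Orientations are given as [roll, pitch, yaw] about the fixed x, y, z axes, in that order (R = Rz(yaw) Ry(pitch) Rx(roll)).
In Python, from cell import monitor, vision, workorder gives the robot as it stands.
- The arm moves only by the tool move_arm, never from a script. Its argument "rows" is a list of rows, each a list of 5 numbers: the shift along the world's x, y, z in mm, then the turn about the world's z in rad, then the closure, from -1 (fully open) to 1 (shut). A call has 1 to 12 rows; each row shifts and turns the commanded pose from where the row before left it; what a row does not reach is not made up. A row lasts 1/10 s, in which the tool goes at most 50 mm and 8.59 degrees, less where a joint would pass 70% of its speed; a pose out of reach is approached as far as the arm can. A call is refused whole if a number of a shift passes 50 or a number of a turn 0.15, either way. A call with a gripper value outside its range is refused whole. The fingers move at their own pace and stop on an object; "newtons" is the grip in N (left out, the last holds). Time passes only in rows, so rows that do not move let the fingers close. It gives the time, the measured TCP pose, the force, the opening and the grip force at its end, in the units of the state.
- monitor.observe(): the state, without advancing time (a new reading comes with each control period).
- vision.read_camera(name): name is "scene" or "top" or "wrist"; returns the picture (480x640x3 uint8, red, green, blue); there is no depth.
- vision.get_calibration(name): a dict with "K" (3x3 intrinsics, pixels), "k1" (the pictures are not rectified: a ray, as slopes to the right and down, at radius r is drawn at 1 + k1 r^2 times it, then the intrinsics apply), "T" (4x4, takes a point from camera to world coordinates); the wrist camera has in their place "mount" (4x4, takes a point from camera to tool coordinates, whose origin is the TCP and whose axes are the flange's). Camera axes: x right, y up, looking along -z (the intrinsics and any distortion apply to the point x, -y, -z); pixel columns grow to the right and rows downward; lengths in m; the calibration is good to about 2 mm. A picture is of the moment at which its call begins: read the wrist's pose just before it. get_calibration takes no time and is no camera call.
- workorder.hand_in(): hands the job in; it is judged then, once.
The state is a dict: "time": time; "qpos": joint angles; "qvel": joint speeds; "joint_efforts": joint torques, N m; "tool_pos": TCP position; "tool_rot": TCP orientation; "contact_force": force on the tool from outside, world axes, zero at the start; "torque": the same for the moment, N m; "opening": finger opening in m; "grip_force": force on a finger pad.
Only numpy, scipy, OpenCV 4.12 (cv2) and the standard library are available. Lean on these libraries where they do the work, as an engineer would, in place of code of your own. Each camera call takes 0.05 s, during which the arm holds its last target. There are 200 camera calls.

## Working session

There is one attempt and no reset: what is moved stays moved. The work goes in short steps, Python scripts to look and compute and a tool call to move; the robot and the scene stay as the last step left them, time stands still between calls to the robot, and variables do not carry over. Pictures are saved under pics/ and viewed, at most 10 in all, crops included, and the job is handed in when it is done.

Besides the shell and the picture viewer there is one more tool, called as name([rows], argument=value, ...), one row to a line, values as JSON. move_arm: Moves the arm, as the interface text tells. Its arguments: {"type":"object","properties":{"rows":{"type":"array","items":{"type":"array","items":{"type":"number"}}},"newtons":{"type":"number"}},"required":["rows"]}

```bash
mkdir -p pics; cat > h.py <<'E'
import numpy as np, cv2
from cell import monitor, vision, workorder
def ray(name,u,v):
    c=vision.get_calibration(name);K=np.array(c["K"]);T=np.array(c["T"])
    p=cv2.undistortPoints(np.array([[[u,v]]],float),K,np.array([c["k1"],0,0,0,0.]))[0,0]
    return T[:3,3],T[:3,:3]@np.array([p[0],-p[1],-1])
def at(name,u,v,z):
    o,d=ray(name,u,v);return o+d*(z-o[2])/d[2]
def proj(name,P):
    c=vision.get_calibration(name);K=np.array(c["K"]);T=np.array(c["T"])
    q=(np.atleast_2d(P)-T[:3,3])@T[:3,:3];q=q*[1,-1,-1]
    return cv2.projectPoints(q,np.zeros(3),np.zeros(3),K,np.array([c["k1"],0,0,0,0.]))[0][:,0]
def save(name,f):
    im=vision.read_camera(name);cv2.imwrite(f,im[:,:,::-1]);return im
E
python3 - <<'E'
from h import *
save("top","pics/top.png");save("scene","pics/scene.png")
for n in("top","scene"):print(vision.get_calibration(n))
s=monitor.observe();print(s)
E
```

```text
{'K': array([[527.24595948,   0.        , 323.78063271],
       [  0.        , 527.24595948, 224.42500757],
       [  0.        ,   0.        ,   1.        ]]), 'k1': -0.09142207859849508, 'T': array([[-0.00389149,  0.9959341 , -0.0900007 ,  0.40926351],
       [-0.99993343, -0.00485313, -0.01046845, -0.11459013],
       [-0.01086267,  0.08995398,  0.99588668,  1.4298618 ],
       [ 0.        ,  0.        ,  0.        ,  1.        ]])}
{'K': array([[581.75587718,   0.        , 310.71064792],
       [  0.        , 581.75587718, 241.7586503 ],
       [  0.        ,   0.        ,   1.        ]]), 'k1': 0.007649207533450011, 'T': array([[ 0.54952325,  0.34441814, -0.76118352, -0.47392515],
       [-0.83530263,  0.24517695, -0.49209529, -0.74966571],
       [ 0.01713811,  0.9062364 ,  0.42242381,  0.63276522],
       [ 0.        ,  0.        ,  0.        ,  1.        ]])}
{'time': 0.1, 'qpos': array([ 1.00597169e+00,  3.42643735e-01,  1.52490901e+00, -1.72855723e-05,
        1.27539454e+00, -1.46009623e-01]), 'qvel': array([ 0.00022663, -0.00071508, -0.00212928,  0.00113771, -0.00121684,
       -0.00084605]), 'joint_efforts': array([ 2.51364130e-03, -4.32007742e+01, -2.44693977e+01,  7.19201728e-02,
        5.25799650e-02, -1.05009080e-04]), 'tool_pos': array([0.2133022 , 0.47932534, 0.22612365]), 'tool_rot': array([-3.14025003e+00, -1.80733151e-04,  2.72278256e+00]), 'contact_force': array([ 0.0506025 , -0.05707441, -0.28716879]), 'torque': array([-0.0012852 ,  0.00529231,  0.02049919]), 'grip_force': 0.0, 'opening': 0.09200261263044536}
```

View pics/top.png

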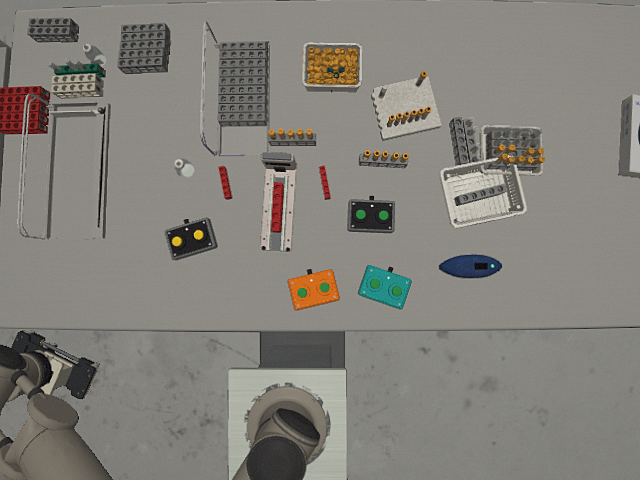

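View pics/scene.png

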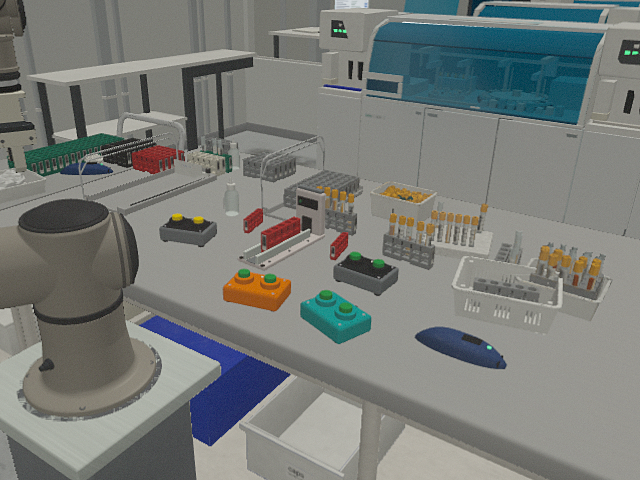

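The top view shows:
- **Red racks:** (277,207) in the loader lane, with smaller ones at (225,182) and (324,182) outside it. The one in the lane is the largest, so it is the one meant.
- **Boxes with green buttons:** grey at (371,215), orange at (314,289) and turquoise at (385,287). The grey one is the start_box.
- **Yellow (purge) box:** (190,238).

I'll confirm with an enlarged crop.

```bash
python3 - <<'E'
from h import *
im=cv2.imread("pics/top.png")[145:257,250:402]
cv2.imwrite("pics/crop.png",cv2.resize(im,None,fx=5,fy=5,interpolation=cv2.INTER_CUBIC))
im=cv2.imread("pics/scene.png")[175:300,230:405]
cv2.imwrite("pics/crop2.png",cv2.resize(im,None,fx=4.5,fy=4.5,interpolation=cv2.INTER_CUBIC))
E
```

```text
(no output)
```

View pics/crop.png

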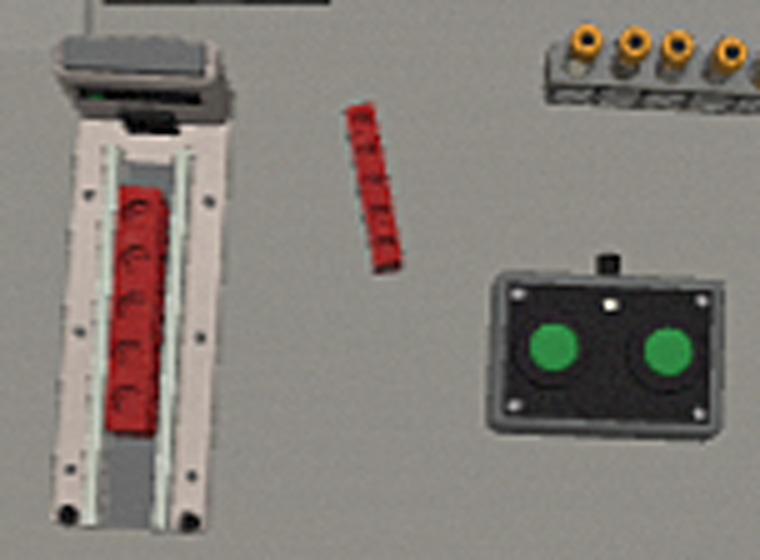

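View pics/crop2.png

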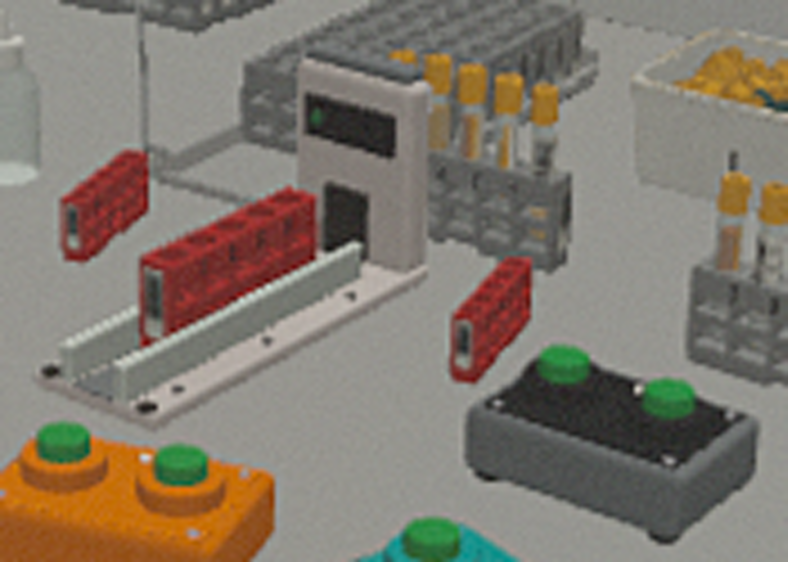

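The crops confirm it: the lane rack (crop x 107–167, y 185–436) is clearly the largest red one, and the grey box has the green buttons at crop (554,347) and (668,351). Next I compute positions.

```bash
python3 - <<'E'
from h import *
np.set_printoptions(precision=4,suppress=True)
f=lambda u,v,z:at("top",(u+.5)/5-.5+250,(v+.5)/5-.5+145,z)
g=lambda u,v:((u+.5)/4.5-.5+230,(v+.5)/4.5-.5+175)
L,R=f(554,347,.061),f(668,351,.061)
print("btn top",L,R,np.linalg.norm(L-R),"yaw",np.arctan2(*( (L-R)[[1,0]]))-np.pi/2)
for p in((563,357),(669,390)):print("btn scene",at("scene",*g(*p),.061))
a,b,c,d=f(113,150,.032),f(90,522,.032),f(185,153,.032),f(160,527,.032)
far,near=(a+c)/2,(b+d)/2
x=(far-near);yaw=np.arctan2(x[1],x[0]);print("rails",a,b,c,d,"len",np.linalg.norm(x),"yaw",yaw)
e=np.array([np.cos(yaw),np.sin(yaw),0]);org=(far-.065*e+near+.14*e)/2;print("loader org",org)
for p in((120,185),(167,187),(107,430),(155,436)):
  P=f(*p,.068);n=[-e[1],e[0],0];print("rack",P,"lx",(P-org)@e,"ly",(P-org)@n)
for p in((143,257),(165,268),(290,188),(315,200)):
  P=at("scene",*g(*p),.068);print("rack scene",P,"lx",(P-org)@e,"ly",(P-org)@n)
cal=vision.get_calibration("wrist");print(cal["mount"])
E
```

```text
btn top [ 0.5598 -0.1959  0.061 ] [ 0.5574 -0.2555  0.061 ] 0.059587874494884126 yaw -0.04002962641633001
btn scene [ 0.5596 -0.1991  0.061 ]
btn scene [ 0.5577 -0.259   0.061 ]
rails [0.671  0.0385 0.032 ] [0.4707 0.0497 0.032 ] [ 0.669  -0.0004  0.032 ] [0.468  0.0124 0.032 ] len 0.20101400639592543 yaw -0.05956315065363632
loader org [0.6071 0.0228 0.032 ]
rack [0.6456 0.0307 0.068 ] lx 0.03795085852317792 ly 0.010213312080751933
rack [0.6444 0.0061 0.068 ] lx 0.0381871273440796 ly -0.014495088400736609
rack [0.5169 0.0368 0.068 ] lx -0.09088131314438608 ly 0.008628805900564973
rack [0.5137 0.0118 0.068 ] lx -0.09262427775739324 ly -0.016510389034778014
rack scene [0.5229 0.0349 0.068 ] lx -0.08481746974171164 ly 0.00708207281973047
rack scene [0.5184 0.0169 0.068 ] lx -0.08825598441074495 ly -0.011168479817014744
rack scene [0.6463 0.0262 0.068 ] lx 0.038908119621704755 ly 0.0057260025143482905
rack scene [0.6401 0.0049 0.068 ] lx 0.03399523302571277 ly -0.01586338426549133
[[ 0.0004  0.9571  0.2898  0.0774]
 [ 1.     -0.0003 -0.0004  0.0001]
 [-0.0003  0.2898 -0.9571 -0.1583]
 [ 0.      0.      0.      1.    ]]
```

move_arm([
  [20,-33,0,0.033,1],
  [25,-41,0,0.033,1],
  [25,-41,0,0.033,1],
  [25,-41,0,0.033,1],
  [25,-41,0,0.033,1],
  [25,-41,0,0.033,1],
  [25,-41,0,0.033,1],
  [25,-41,0,0.033,1],
  [25,-41,0,0.033,1],
  [25,-41,0,0.033,1],
  [20,-33,0,0.033,1],
  [8,-12,0,0,1],
], newtons=10)

```text
time: 1.3
tool_pos: [0.4877, 0.0296, 0.2262]
tool_rot: [-3.141, -0.0, 3.083]
contact_force: [0.3, 0.7, -0.5]
opening: 0.002
grip_force: 0.0
```

move_arm([
  [0,0,-45,0,1],
  [0,0,-45,0,1],
  [0,0,-45,0,1],
  [0,0,-30,0,1],
  [0,0,-15,0,1],
  [0,0,-5,0,1],
  [0,0,0,0,1],
])

```text
time: 2.0
tool_pos: [0.4861, 0.0331, 0.0414]
tool_rot: [3.141, -0.001, 3.086]
contact_force: [0.4, 0.1, 0.6]
opening: 0.0005
grip_force: 0.0
```

```bash
python3 - <<'E'
from h import *
s=monitor.observe();print(s["tool_pos"],s["contact_force"])
im=save("wrist","pics/w1.png")
E
```

```text
[0.48607477 0.0331396  0.0414021 ] [0.43448407 0.14281191 0.55935066]
```

View pics/w1.png

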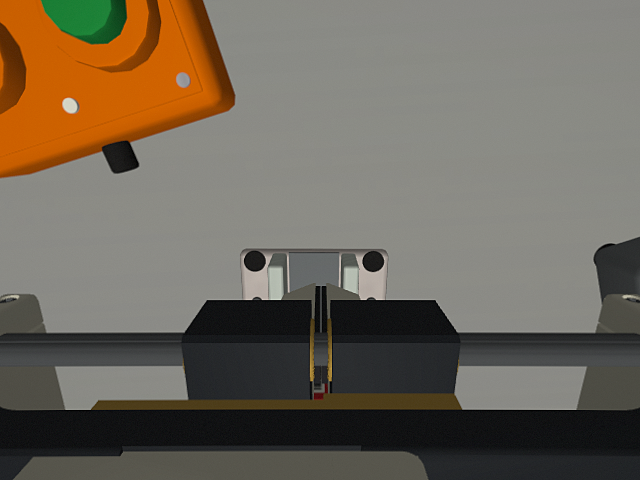

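move_arm([
  [10,-4,0,-0.003,1],
  [6,0,0,0,1],
  [4,0,0,0,1],
  [4,-0.2,0,0,1],
  [4,-0.2,0,0,1],
  [4,-0.2,0,0,1],
  [4,-0.2,0,0,1],
  [4,-0.2,0,0,1],
  [4,-0.2,0,0,1],
  [4,-0.2,0,0,1],
  [3,-0.2,0,0,1],
  [0,0,0,0,1],
])

```text
time: 3.25
tool_pos: [0.538, 0.027, 0.0417]
tool_rot: [3.142, 0.001, 3.083]
contact_force: [0.6, -0.3, 0.2]
opening: 0.0005
grip_force: 0.0
```

```bash
python3 - <<'E'
from h import *
im=save("scene","pics/s2.png")[175:300,230:355]
im2=save("top","pics/t2.png")[145:257,250:330]
a=cv2.resize(im,(450,450),interpolation=2);b=cv2.resize(im2,(322,450),interpolation=2)
cv2.imwrite("pics/c3.png",np.hstack([a,b])[:,:,::-1])
print(monitor.observe()["tool_pos"])
E
```

```text
[0.53745676 0.02705924 0.04166787]
```

View pics/c3.png

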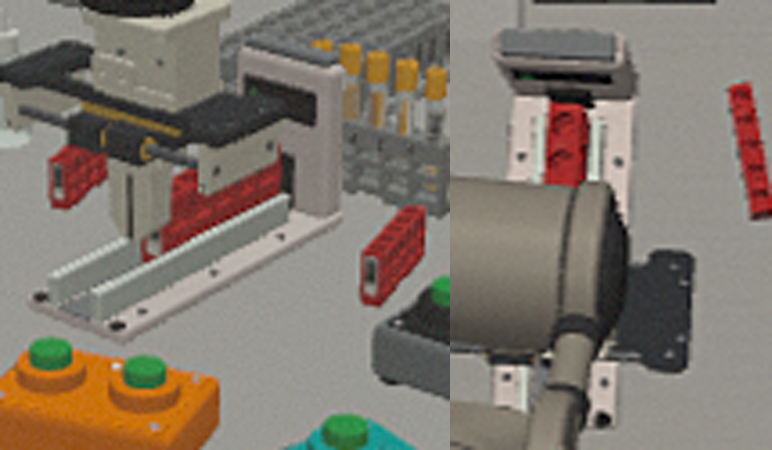

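The rack is sliding and its far end is nearly at the stop (crop 568,102). I'll creep forward and watch the force.

move_arm([
  [1.5,-0.1,0,0,1],
  [1.5,-0.1,0,0,1],
  [1,0,0,0,1],
  [1,-0.1,0,0,1],
  [0,0,0,0,1],
])

```text
time: 3.85
tool_pos: [0.5427, 0.0267, 0.0418]
tool_rot: [3.142, 0.0, 3.083]
contact_force: [-0.4, -0.4, 0.4]
opening: 0.0001
grip_force: 0.0
```

move_arm([
  [1,0,0,0,1],
  [1,-0.1,0,0,1],
  [0,0,0,0,1],
])

```text
time: 4.15
tool_pos: [0.5447, 0.0266, 0.0418]
tool_rot: [3.142, 0.0, 3.083]
contact_force: [-0.4, 0.1, 0.0]
opening: 0.0006
grip_force: 0.0
```

move_arm([
  [1,0,0,0,1],
  [1,-0.1,0,0,1],
  [0,0,0,0,1],
])

```text
time: 4.45
tool_pos: [0.5454, 0.0267, 0.0416]
tool_rot: [3.141, -0.003, 3.083]
contact_force: [-5.8, -0.1, 4.4]
opening: 0.0001
grip_force: 2.6
```

move_arm([
  [1,0,0,0,1],
  [0,0,0,0,1],
])

```text
time: 4.65
tool_pos: [0.5454, 0.0267, 0.0416]
tool_rot: [-3.142, -0.005, 3.083]
contact_force: [-9.0, -0.8, 7.2]
opening: 0.0004
grip_force: 4.3
```

```bash
python3 - <<'E'
from h import *
s=monitor.observe();print(s["tool_pos"],s["contact_force"])
im=save("scene","pics/s3.png")[205:265,270:335]
im2=save("top","pics/t3.png")[155:200,255:300]
a=cv2.resize(im,(400,370),interpolation=2);b=cv2.resize(im2,(370,370),interpolation=2)
cv2.imwrite("pics/c4.png",np.hstack([a,b])[:,:,::-1])
E
```

```text
[0.54537042 0.02665465 0.04157721] [-9.02474845 -0.83103482  7.19125692]
```

View pics/c4.png

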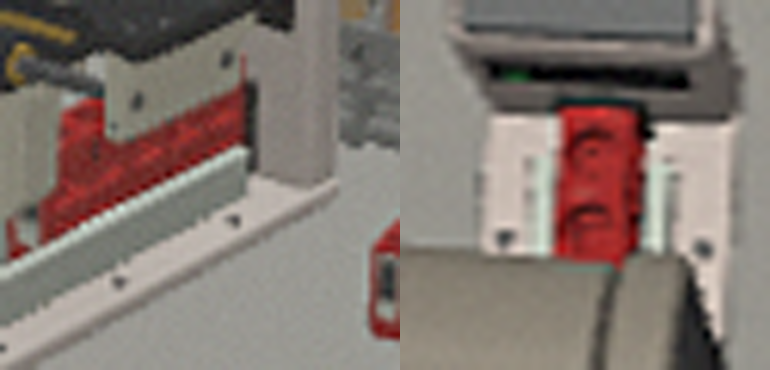

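The rack is against the stop: force is 9 N, and the pictures show its end touching the black stop (crop 600,105). Now I back off and go over to the green buttons.

move_arm([
  [-2,0.1,0,0,1],
  [-2,0.1,0,0,1],
  [-5,0.3,0,0,1],
  [-15,1,0,0,1],
  [-15,1,0,0,1],
  [0,0,15,0,1],
  [0,0,40,0,1],
  [0,0,40,0,1],
  [0,0,30,0,1],
  [0,0,0,0,1],
])

```text
time: 5.75
tool_pos: [0.511, 0.0289, 0.1711]
tool_rot: [-3.141, 0.009, 3.083]
contact_force: [0.6, 0.2, -0.1]
opening: 0.0004
grip_force: 0.0
```

move_arm([
  [5,-25,0,0,0.11],
  [8,-40,0,0,0.11],
  [8,-40,0,0,0.11],
  [8,-40,0,0,0.11],
  [8,-40,0,0.01,0.11],
  [8,-40,0,0.01,0.11],
  [5,-25,0,0,0.11],
  [0,-6,0,0,0.11],
  [0,0,0,0,0.11],
  [0,0,0,0,0.11],
])

```text
time: 6.75
tool_pos: [0.5581, -0.2256, 0.1662]
tool_rot: [3.14, -0.001, 3.103]
contact_force: [-0.8, -0.1, 0.7]
opening: 0.0408
grip_force: 0.0
```

```bash
python3 - <<'E'
from h import *
s=monitor.observe();print(s["tool_pos"],s["tool_rot"],s["contact_force"],s["opening"])
save("top","pics/t4.png")
im=save("wrist","pics/w4.png")
a=cv2.resize(cv2.imread("pics/t4.png")[145:257,250:330],(343,480),interpolation=2)
b=cv2.resize(im[:,:,::-1],(457,343));b=cv2.copyMakeBorder(b,0,137,0,0,0)
cv2.imwrite("pics/c5.png",np.hstack([a,b]))
E
```

```text
[ 0.55808566 -0.22563559  0.1662203 ] [ 3.14047398e+00 -9.92799584e-04  3.10332976e+00] [-0.80774545 -0.12573084  0.71570829] 0.04075091564551531
```

View pics/c5.png

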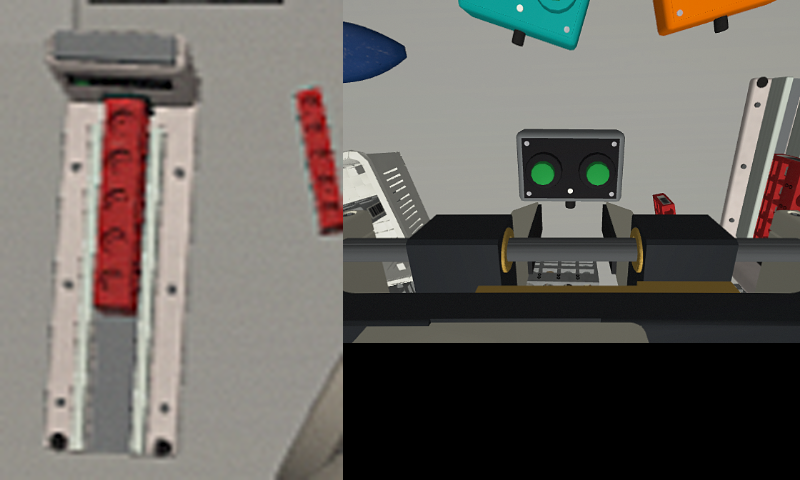

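The rack still stands at the stop after I backed off (crop 125,98), and the wrist view shows both green buttons at (542,173) and (598,173). I'll refine the button positions from the wrist picture.

```bash
python3 - <<'E'
from h import *
from scipy.spatial.transform import Rotation as Ro
im=cv2.imread("pics/w4.png").astype(int)
m=((im[:,:,1]>im[:,:,2]*1.6)&(im[:,:,1]>im[:,:,0]*1.4)&(im[:,:,1]>90)).astype(np.uint8);m[:170]=0
n,_,st,ce=cv2.connectedComponentsWithStats(m)
s=monitor.observe();T=np.eye(4);T[:3,:3]=Ro.from_euler("xyz",s["tool_rot"]).as_matrix();T[:3,3]=s["tool_pos"]
c=vision.get_calibration("wrist");C=T@c["mount"]
for i in range(1,n):
  if st[i,4]<100: continue
  p=cv2.undistortPoints(ce[i].reshape(1,1,2),c["K"],np.array([c["k1"],0,0,0,0.]))[0,0]
  d=C[:3,:3]@[p[0],-p[1],-1];P=C[:3,3]+d*(.061-C[2,3])/d[2];print(ce[i],st[i],P)
E
```

```text
[279.0952381  243.43121693] [264 229  32  30 756] [ 0.55966575 -0.25745239  0.061     ]
[356.76564581 243.96271638] [341 229  32  31 751] [ 0.5623086  -0.19770588  0.061     ]
```

move_arm([
  [1.5,-1.5,-20,0,0.11],
  [0,0,-40,0,0.11],
  [0,0,-25,0,0.11],
  [0,0,-10,0,0.11],
  [0,0,0,0,0.11],
])

```text
time: 7.35
tool_pos: [0.5595, -0.2273, 0.0708]
tool_rot: [3.14, -0.002, 3.104]
contact_force: [-0.2, 0.5, 0.6]
opening: 0.0406
grip_force: 0.0
```

move_arm([
  [0,0,-6,0,0.11],
  [0,0,-3,0,0.11],
  [0,0,-3,0,0.11],
  [0,0,-2,0,0.11],
  [0,0,0,0,0.11],
])

```text
time: 7.85
tool_pos: [0.5605, -0.2287, 0.0583]
tool_rot: [-3.141, 0.002, 3.103]
contact_force: [1.1, 0.7, 3.5]
opening: 0.0409
grip_force: 1.4
```

move_arm([
  [0,0,-1,0,0.11],
  [0,0,-1,0,0.11],
  [0,0,0,0,0.11],
])

```text
time: 8.15
tool_pos: [0.5605, -0.2287, 0.0561]
tool_rot: [-3.141, 0.001, 3.103]
contact_force: [2.8, -0.3, 4.1]
opening: 0.0409
grip_force: 2.1
```

move_arm([
  [0,0,-1,0,0.11],
  [0,0,-1,0,0.11],
  [0,0,0,0,0.11],
])

```text
time: 8.45
tool_pos: [0.5606, -0.2287, 0.0551]
tool_rot: [-3.141, 0.002, 3.103]
contact_force: [0.3, 1.3, 12.2]
opening: 0.0407
grip_force: 6.1
```

move_arm([
  [0,0,-1,0,0.11],
  [0,0,0,0,0.11],
])

```text
time: 8.65
tool_pos: [0.5606, -0.2287, 0.0551]
tool_rot: [-3.141, 0.002, 3.103]
contact_force: [-1.1, 2.1, 18.8]
opening: 0.041
grip_force: 9.1
```

The tip is at z = 0.055 and the force is rising stiffly (19 N), so the buttons are on their bottom stops. I'll check the load balance and hold.

```bash
python3 - <<'E'
from h import *
s=monitor.observe();print(s["torque"],s["contact_force"])
im=save("scene","pics/s5.png")[225:300,325:405]
cv2.imwrite("pics/c6.png",cv2.resize(im,(640,600),interpolation=2)[:,:,::-1])
E
```

```text
[ 0.3977638   0.43494821 -0.01179641] [-1.11490136  2.09092241 18.81079485]
```

View pics/c6.png

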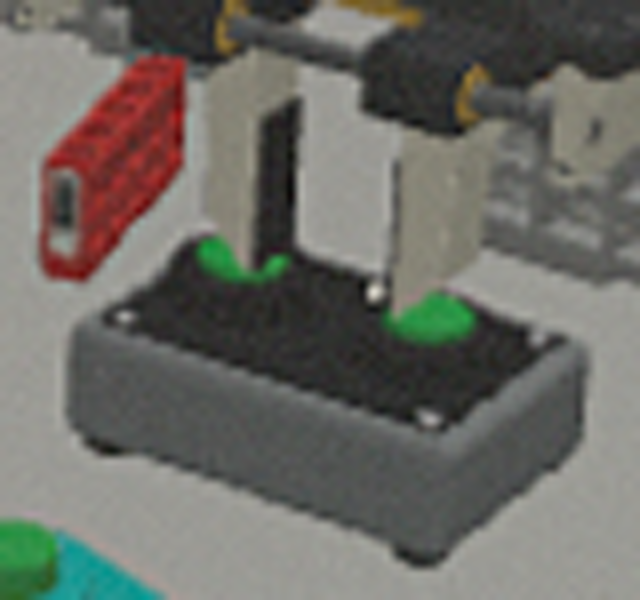

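move_arm([
  [0,0,0,0,0.11],
  [0,0,0,0,0.11],
  [0,0,0,0,0.11],
  [0,0,0,0,0.11],
  [0,0,0,0,0.11],
  [0,0,0,0,0.11],
  [0,0,0,0,0.11],
  [0,0,0,0,0.11],
  [0,0,0,0,0.11],
  [0,0,0,0,0.11],
  [0,0,0,0,0.11],
  [0,0,0,0,0.11],
])

```text
time: 9.9
tool_pos: [0.5606, -0.2287, 0.0551]
tool_rot: [-3.141, 0.002, 3.103]
contact_force: [-1.4, 2.2, 17.9]
opening: 0.0409
grip_force: 9.0
```

move_arm([
  [0,0,0,0,0.11],
  [0,0,0,0,0.11],
  [0,0,0,0,0.11],
  [0,0,0,0,0.11],
  [0,0,0,0,0.11],
  [0,0,0,0,0.11],
  [0,0,0,0,0.11],
  [0,0,0,0,0.11],
  [0,0,0,0,0.11],
  [0,0,0,0,0.11],
  [0,0,0,0,0.11],
  [0,0,0,0,0.11],
])

```text
time: 11.1
tool_pos: [0.5606, -0.2287, 0.0551]
tool_rot: [-3.141, 0.002, 3.103]
contact_force: [-2.2, 2.2, 18.2]
opening: 0.0408
grip_force: 9.0
```

Both fingertips are on their buttons (crop 245,265 and 430,315) at about 9 N each, held for over 2.4 s. I'll hold briefly more, then release straight up.

move_arm([
  [0,0,0,0,0.11],
  [0,0,0,0,0.11],
  [0,0,0,0,0.11],
  [0,0,10,0,0.11],
  [0,0,30,0,0.11],
  [0,0,45,0,0.11],
  [0,0,45,0,0.11],
  [0,0,10,0,0.11],
  [0,0,0,0,0.11],
  [0,0,0,0,0.11],
  [0,0,0,0,0.11],
])

```text
time: 12.2
tool_pos: [0.5589, -0.2279, 0.1902]
tool_rot: [3.139, -0.004, 3.103]
contact_force: [-0.2, -0.1, -0.7]
opening: 0.0408
grip_force: 0.0
```

```bash
python3 - <<'E'
from h import *
s=monitor.observe();print(s["time"],s["tool_pos"],s["contact_force"])
im=save("scene","pics/s6.png")[170:310,150:410]
cv2.imwrite("pics/c7.png",cv2.resize(im,(780,420),interpolation=2)[:,:,::-1])
E
```

```text
12.2 [ 0.55887226 -0.22788852  0.19024353] [-0.19516216 -0.11496346 -0.70762676]
```

View pics/c7.png

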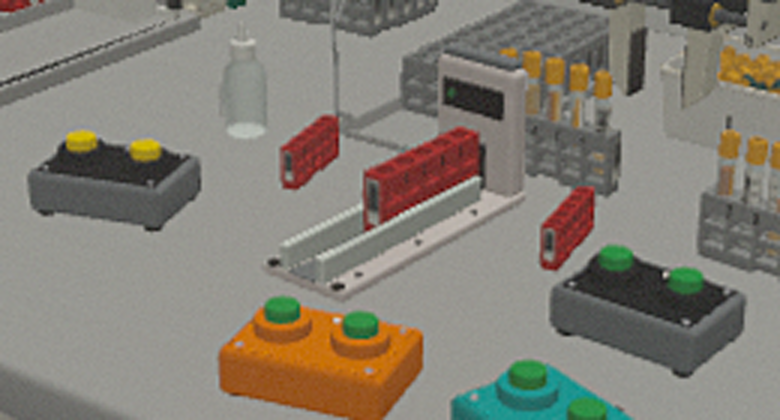

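The rack is at the stop (475,150), the green buttons are out again (616,258 and 686,280), and nothing else has moved.

```bash
python3 -c "
from cell import workorder
print(workorder.hand_in())"
```

```text
the job is handed in; nothing more can be done
None
```

The job is handed in at about 12 s of the 54 s allowed: the red rack stands against the rubber stop, and both green buttons were held fully down for over 2 s and then released, with nothing else seen to move in the last picture.

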